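Press the pivot bushing into the joystick grip

ROBOT

A 6-joint arm with a two-finger parallel gripper is mounted at the origin on the work surface. World frame = base frame: x ahead of the robot, y to its left, z up, the work surface at z = 0. Lengths are in mm, angles in rad, forces in N, time in s.
With the tool pointing down it reaches from about 350 to 775 mm from the base axis. Payload 7.3 kg.
Tool frame: the origin (TCP) lies on the mounting face of the last link; the fingertips stand 178 mm ahead of it and the grasp point (between the pads) lies 159 mm ahead of it; z points along the fingers, y is the line along which they close (so a half turn about z gives the same grasp; the last joint's range is limited). The gripper opens to 92 mm and grips with 3 to 60 N. Pads are 19 mm wide; open, the fingers measure 130 mm over their backs; the gripper's body (75 mm by 190 mm) begins 47 mm behind the grasp point.
Start: joints at [0.975, 0.342, 1.524, -0, 1.275, -0.146], TCP at [228.242, 472.793, 404.741] pointing down, gripper open.
Joint ranges: [-2.53, 2.53], [-0.77, 2.02], [0.04, 2.7], [-1, 4.14], [0.28, 2.66], [-3.11, 3.11]. Speed limits (rad/s): [2.57, 2.57, 3.14, 3.14, 3.14, 3.14].

INTERFACE

Orientations are given as [roll, pitch, yaw] about the fixed x, y, z axes, in that order (R = Rz(yaw) Ry(pitch) Rx(roll)).
In Python, from plant import bot, vision gives the robot as it stands. The module is installed in compiled form; this text tells all that it offers.
- The arm moves only by the tool move_tool, called after "Request:" as name(argument=value, ...) on one line, values as JSON. Schema: {"type":"object","properties":{"steps":{"type":"object","properties":{"plan":{"type":"array","items":{"type":"array","items":{"type":"number"},"minItems":5,"maxItems":5},"minItems":1,"maxItems":5}},"additionalProperties":false,"required":["plan"]},"only":{"type":"string"},"quiet":{"type":"boolean"},"lines":{"type":"string"}},"required":["steps"],"additionalProperties":false}. steps is an object whose key "plan" holds a list of rows, 1 to 5 of them, each of 5 numbers: the finger opening in mm, then dx, dy, dz in mm, then a turn about the tool's z in rad; each row is the pose to reach, as a shift and turn from the pose commanded when the call began, along the tool's axes at that moment; what a row does not reach only later rows make up. A row lasts 1/8 s, in which the tool goes at most 62.5 mm and 0.188 rad, less where a joint would pass 70% of its speed; a pose out of reach is approached as far as the arm can. The fingers move at their own pace and stop on an object; the grip force is fixed at half the most. Time passes only in rows, so rows that do not move let the fingers close. The tool returns the time, the measured TCP pose, the force, the opening and the grip force at its end. only (a regular expression) keeps the lines of the reply that match it, lines (a string "A,B") keeps lines A to B, and quiet returns only ok. Input that does not fit is refused with a message, and nothing moves.
- bot.get_obs(): the state, without advancing time (a new reading comes with each control period).
- vision.capture(name): name is "scene" or "top" or "wrist"; returns a dict with "color" (480x640x3 uint8, red, green, blue), "K" (3x3 intrinsics, pixels), "k1" (the pictures are not rectified: a ray, as slopes to the right and down, at radius r is drawn at 1 + k1 r^2 times it, then the intrinsics apply), "R" (3x3) and "t" (3): a world point X has camera coordinates R X + t. Camera axes: x right, y down, z forward; pixel columns grow to the right and rows downward; lengths in mm; the calibration is good to about 2 mm. A picture is of the moment at which its call begins. There is no depth.
- bot.close_job(): hands the job in; it is judged then, once.
The state is a dict: "time": time; "joint_positions": joint angles; "dq": joint speeds; "tau": joint torques, N m; "tool_pos": TCP position; "tcp_rot": TCP orientation; "contact_force": force on the tool from outside, world axes, zero at the start; "moment": the same for the moment, N m; "grip_width": finger opening in mm; "finger_force": force on a finger pad.
Only numpy, scipy, OpenCV 4.12 (cv2) and the standard library are available. Lean on these libraries where they do the work, as an engineer would, in place of code of your own. Each camera call takes 0.05 s, during which the arm holds its last target. There are 200 camera calls.

TASK

Fit the flanged bronze bushing from the grey tray into the open neck of the console joystick grip that hangs in the spring clip: start it square, then press it fully home so that its shoulder sits flush on the neck all round, but gently enough that the clip is not pushed down far and bent. Let go so that the clip springs back up, and leave the mug, the figurine and the stylus where they are.

Things in the scene. Friction and masses are not known exactly. Their poses are not given: they have to be found in the camera images.
- bushing: loose bronze flanged bushing, 75 g, standing in the tray flange up. Sleeve 24 mm diameter, 20 mm long, nose chamfered 1.7 mm over its lowest 2 mm; on top the flange (shoulder), 34 mm diameter, 5 mm thick; 25 mm high overall, with a 16 mm hole. Origin: centre of its nose end; z along its axis from nose to flange, so the flange spans z = 20 to 25 mm
- tray: grey plastic cartridge tray fixed to the desk, 180 mm long (its x), 110 mm wide (its y), walls 15 mm high, floor 3 mm thick; a cross wall halves it: the bushing stands in the half towards +x, two flat cartridges lie in the other, below the wall tops. Origin: centre of its underside on the desk
- neck (a point): centre of the mouth of the bore, in the flat end face of the black joystick grip's neck, about 165 mm above the desk, open above; z points up along the bore. Neck 48 mm outside diameter, bore 25 mm, 24 mm deep, 1.5 mm chamfer at its mouth. With the bushing fully home, the bushing's origin lies 20 mm below this point
- bore (a point): point on the bore's axis 20 mm below its mouth, z up. Four springy moulded ribs in the bore, from 4 mm down and leaning inwards, squeeze the sleeve: the bushing drops in loosely for about 7 mm, then needs a push that grows to 11 to 18 N just before the shoulder meets the neck's face. The ribs then hold it there
- grip (a joint): how far the grip is pushed down in the springy leaves of the clip (m), 0 unloaded. It stays level and goes straight down: the leaves begin to give at about 2 N, then 1 mm for every 3 N more, and spring back when let go. Pushed down more than 8 mm (about 26 N) they are bent for good
- clip: sprung steel clip fixed on the front lip of the pine riser shelf. Origin: on the lip's edge, at desk level; the neck's axis is 58 mm from it along its -x; z up. The leaves run from the lip to a steel band round the neck, 12 to 30 mm below the mouth; the 40 mm wide steel back plate at the lip reaches 157 mm above the desk
- shelf: pine riser shelf fixed on the desk, 200 mm deep (its +x, away from the robot), 440 mm wide, its top 105 mm above the desk. Origin: at desk level under the middle of its front lip
- mug: red ceramic mug turned over, 82 mm in diameter, 92 mm high, handle at its side; loose. Origin: centre of its lower end on the desk
- figurine: white acrylic figurine on a 48 mm round foot, 85 mm high, standing loose on the riser shelf. Origin: centre of its underside
- stylus: small aluminium screwdriver-shaped stylus, 126 mm long, 12 mm thick, lying loose on the desk along its x. Origin: middle of its underside
There are look-alikes about, which are no part of the job. What is shaped like the bushing but blue, orange or red is not meant.

How it is judged (in metres and radians):
On the way:
1. the bushing is started square in the neck, its nose at least 4 mm down the bore (z of bushing in the frame of neck below -0.004 m and horizontal distance between bushing and neck below 0.004 m and angle between the z axis of bushing and the z axis of neck, either way round below 0.2 rad), for 0.1 s.
At the end, for the whole second after the job is handed in: The bushing is fully home in the neck, flange up: its shoulder within 1.5 mm of the neck's face, centred within 2 mm and square within 0.06 rad; it is at rest, and the grip has sprung back to within 1.5 mm of its unloaded height (z of bushing in the frame of neck below -0.0185 m and horizontal distance between bushing and neck below 0.002 m and angle between the z axis of bushing and the z axis of neck, either way round below 0.06 rad and angle between bushing's own z axis and vertical below 0.06 rad and value of joint grip below 0.0015 m and linear speed of bushing below 0.01 m/s); the robot touches nothing.
It fails at once if the clip's leaves are overloaded and bent: the grip pushed down more than 8 mm (value of joint grip above 0.008 m).
It fails at once if the mug, the figurine or the stylus is moved more than 15 mm (distance of any of mug, figurine, stylus from where it was at the start of the episode above 0.015 m).
It also fails if it takes over 58 s, if anything falls off the work surface, if the arm or the gripper's body presses on something with over 40 N, if the wrist force passes 120 N, or if a joint passes its speed limit or range.

## Working session

There is one attempt and no reset: what is moved stays moved. The work goes in short steps, Python scripts to look and compute and a tool call to move; the robot and the scene stay as the last step left them, time stands still between calls to the robot, and variables do not carry over. Pictures are saved under pics/ and viewed, at most 10 in all, crops included, and the job is handed in when it is done.

```bash
mkdir -p pics; cat > h.py <<'E'
import numpy as np, cv2
from plant import bot, vision
def ray(c,u,v):
    K=c["K"];d=np.array([(u-K[0,2])/K[0,0],(v-K[1,2])/K[1,1]])
    s=d.copy()
    for _ in range(20): s=d/(1+c["k1"]*(s@s))
    R=np.array(c["R"]);t=np.array(c["t"])
    return -R.T@t, R.T@np.array([s[0],s[1],1])
def onz(c,u,v,z):
    o,d=ray(c,u,v); return o+d*(z-o[2])/d[2]
def proj(c,X):
    p=np.array(c["R"])@np.array(X,float)+np.array(c["t"]);s=p[:2]/p[2];s=s*(1+c["k1"]*(s@s))
    return s*[c["K"][0,0],c["K"][1,1]]+[c["K"][0,2],c["K"][1,2]]
def snap(n,f=None):
    c=vision.capture(n)
    if f: cv2.imwrite("pics/"+f,c["color"][:,:,::-1])
    return c
E
python3 - <<'E'
from h import *
import pickle
D={}
for n in("scene","top","wrist"):
    D[n]=snap(n,n+"0.png"); c=D[n]; print(n,np.round(-np.array(c["R"]).T@c["t"]),c["K"][0,0],c["k1"])
pickle.dump(D,open("d0.pkl","wb"))
o=bot.get_obs();print(o)
E
```

```text
scene [1066. -111.  793.] 476.4211134079493 -0.048780964411444895
top [ 430.   37. 1261.] 543.0780883037455 -0.11044319785356857
wrist [158. 507. 384.] 408.69140244409004 0.009061163306462765
{'time': 0.15, 'joint_positions': array([ 9.75001647e-01,  3.42558799e-01,  1.52479516e+00,  9.30384356e-06,
        1.27540449e+00, -1.45975630e-01]), 'dq': array([ 0.00051641, -0.00126279, -0.00279008, -0.00076133,  0.00052482,
       -0.00100682]), 'tau': array([ 1.45535203e-03, -4.31471264e+01, -2.44352907e+01,  7.16924784e-02,
        5.37644536e-02, -8.88942850e-05]), 'tool_pos': array([228.18165559, 472.70775241, 404.20735696]), 'tcp_rot': array([-3.14044055e+00, -1.78376526e-04,  2.69177079e+00]), 'contact_force': array([1.43376948, 0.53738181, 0.0249991 ]), 'moment': array([ 0.01883286,  0.03588981, -0.04838984]), 'finger_force': 0.0, 'grip_width': 91.5124453818948}
```

View pics/top0.png

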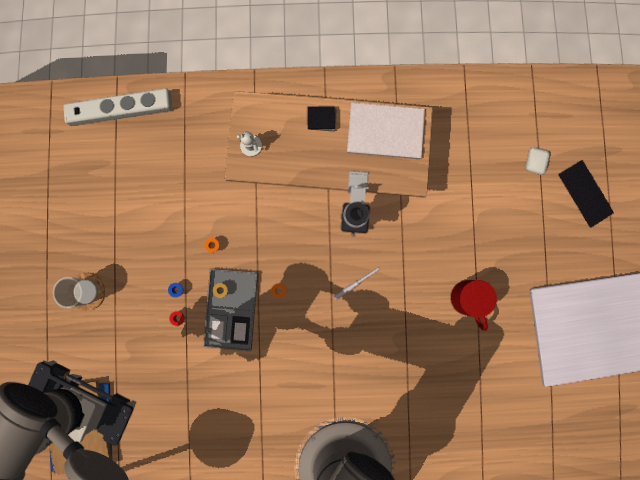

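View pics/scene0.png

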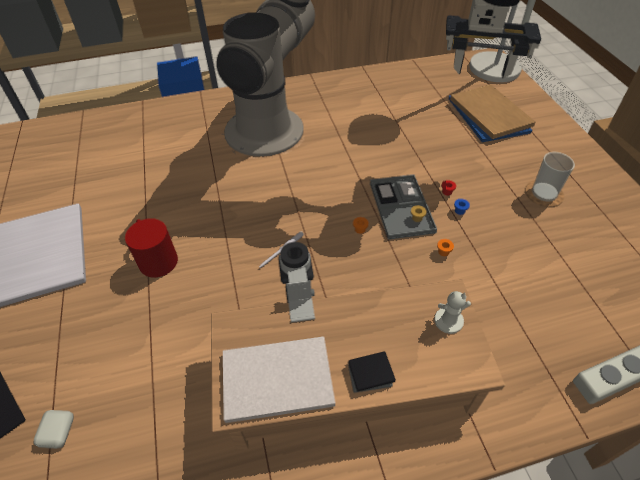

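Candidates in the top view are orange (212,245), blue (175,290), red (177,318), orange-brown in shadow (279,291) and bronze in the tray at (220,290). The tray one fits: it is bronze and stands in the half of the tray without cartridges. The neck is at (356,214), the figurine at (249,143), the stylus at (357,283) and the mug at (474,299). I'll confirm with a crop.

```bash
python3 - <<'E'
from h import *
import pickle
D=pickle.load(open("d0.pkl","rb"))
c=D["top"];im=c["color"][:,:,::-1];s=D["scene"];im2=s["color"][:,:,::-1]
z=lambda i,u,v,r:cv2.resize(i[v-r:v+r,u-r:u+r],(390,290+100),interpolation=cv2.INTER_CUBIC)
a=np.hstack([z(im,240,295,48),z(im,356,205,40)])
cv2.imwrite("pics/crop1.png",a)
hsv=cv2.cvtColor(np.ascontiguousarray(im),cv2.COLOR_BGR2HSV)
print(hsv[290,213:229].tolist())
for n,cc,i,u,v in(("top",c,im,220,290),("scene",s,im2,418,213)):
    h=cv2.cvtColor(np.ascontiguousarray(i),cv2.COLOR_BGR2HSV)
    m=np.zeros(h.shape[:2],np.uint8);r=14;m[v-r:v+r,u-r:u+r]=cv2.inRange(h,(8,90,90),(30,255,255))[v-r:v+r,u-r:u+r]
    k=max(cv2.findContours(m,cv2.RETR_EXTERNAL,cv2.CHAIN_APPROX_NONE)[0],key=cv2.contourArea)
    e=cv2.minEnclosingCircle(k); print(n,e,cv2.boundingRect(k),onz(cc,*e[0],28))
# tray corners
g=cv2.inRange(hsv,(0,0,20),(179,90,120));
print("neck guess",onz(c,356,214,165),onz(s,294,254,165))
E
```

```text
[[18, 175, 181], [18, 176, 187], [19, 177, 186], [18, 173, 156], [19, 176, 61], [18, 161, 57], [30, 8, 61], [23, 17, 60], [20, 12, 63], [12, 20, 64], [18, 114, 110], [19, 173, 187], [18, 173, 190], [18, 175, 187], [18, 171, 142], [0, 8, 62]]
top ((219.6290283203125, 290.1129150390625), 7.667931079864502) (213, 283, 15, 15) [416.61250378 275.60753644  28.        ]
scene ((418.5, 210.5), 7.905794143676758) (411, 205, 16, 13) [416.95944988 272.63149625  28.        ]
neck guess [564.81861588 -31.22697512 165.        ] [570.687382   -36.38031178 165.        ]
```

View pics/crop1.png

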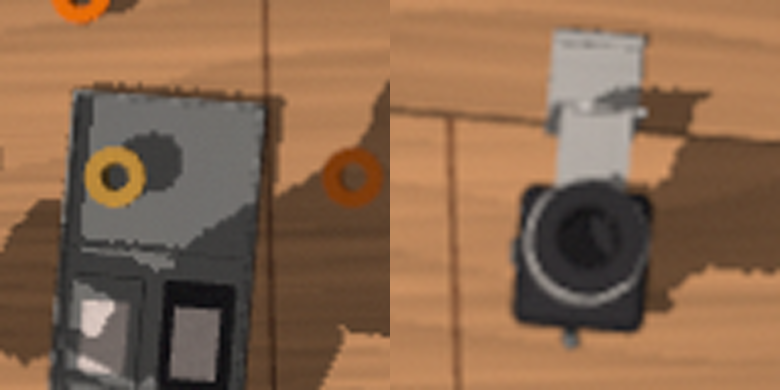

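The crop confirms it: the bronze bushing stands in the empty half of the tray, at (220,290). The neck mouth is at (356,213), with its clip on the lip behind. I'll move above the bushing and refine the position with the wrist camera.

```bash
cat >> h.py <<'E'
def delta(x,y,z):
    from scipy.spatial.transform import Rotation as Ro
    o=bot.get_obs();R=Ro.from_euler("xyz",o["tcp_rot"]).as_matrix()
    return np.round(R.T@(np.array([x,y,z])-o["tool_pos"]),1), np.round(o["tool_pos"],1)
E
python3 -c "
from h import *
print(delta(416.8,274.5,310))"
```

```text
(array([-256.1,  -96.4,   94.3]), array([228.2, 472.7, 404.2]))
```

Request:
move_tool(steps={"plan":[[92, -256, -96, 94, 0], [92, -256, -96, 94, 0], [92, -256, -96, 94, 0], [92, -256, -96, 94, 0], [92, -256, -96, 94, 0]]})

```text
time: 0.78
tool_pos: [418.4, 273.0, 309.6]
tcp_rot: [-3.141, -0.001, 2.69]
contact_force: [-0.1, 0.4, 1.1]
grip_width: 91.6
finger_force: 0.0
```

Request:
move_tool(steps={"plan":[[92, 0, 0, 0, 0], [92, 0, 0, 0, 0]]})

```text
time: 1.02
tool_pos: [416.8, 275.3, 310.8]
tcp_rot: [-3.142, -0.001, 2.691]
contact_force: [0.0, 0.1, 0.7]
grip_width: 91.4
finger_force: 0.0
```

```bash
python3 - <<'E'
from h import *
c=snap("wrist","w1.png");print(delta(416.8,274.5,310),proj(c,[416.8,274.5,28]))
E
```

```text
(array([-0.8, -0.9,  1. ]), array([416.5, 275.7, 311. ])) [314.83785563 240.80565074]
```

View pics/w1.png

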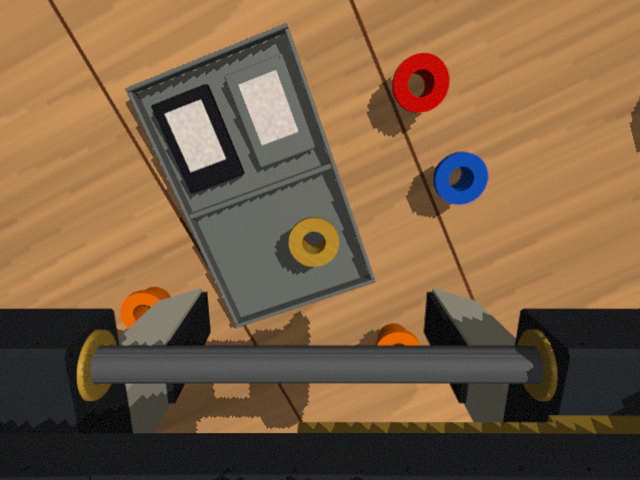

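The bronze bushing is at (314,242), within about 1 px of the prediction. The blue (461,178), red (420,83) and orange (398,340) parts are clear of the finger line.

```bash
python3 - <<'E'
from h import *
c=snap("wrist")
h=cv2.cvtColor(c["color"],cv2.COLOR_RGB2HSV)
m=np.zeros(h.shape[:2],np.uint8);m[205:280,275:350]=cv2.inRange(h,(15,120,120),(30,255,255))[205:280,275:350]
k=max(cv2.findContours(m,0,1)[0],key=cv2.contourArea)
(u,v),_,_=cv2.fitEllipse(k);p=onz(c,u,v,28);print(u,v,p,delta(p[0],p[1],197))
E
```

```text
313.0128173828125 241.9539794921875 [416.95298165 273.43879291  28.        ] (array([ -1.6,  -2. , 114.1]), array([416.4, 275.9, 311.1]))
```

Request:
move_tool(steps={"plan":[[92, -1.5, -2, 60, 0], [92, -1.5, -2, 100, 0], [92, -1.5, -2, 113, 0], [92, -1.5, -2, 114, 0]]})

```text
time: 1.62
tool_pos: [417.4, 273.3, 197.0]
tcp_rot: [3.142, -0.0, 2.693]
contact_force: [0.5, -0.2, 0.5]
grip_width: 91.7
finger_force: 0.0
```

Request:
move_tool(steps={"plan":[[20, 0, 0, 0, 0], [20, 0, 0, 0, 0], [20, 0, 0, 0, 0], [20, 0, 0, 0, 0], [20, 0, 0, 0, 0]]})

```text
time: 2.25
tool_pos: [417.6, 272.6, 196.9]
tcp_rot: [3.141, 0.0, 2.692]
contact_force: [0.2, -0.1, -0.3]
grip_width: 46.5
finger_force: 0.0
```

Request:
move_tool(steps={"plan":[[20, 0, 0, 0, 0], [20, 0, 0, 0, 0], [20, 0, 0, 0, 0], [20, 0, 0, 0, 0]]})

```text
time: 2.75
tool_pos: [417.5, 272.6, 196.7]
tcp_rot: [3.142, -0.0, 2.692]
contact_force: [0.1, -0.8, 0.5]
grip_width: 32.1
finger_force: 30.0
```

Request:
move_tool(steps={"plan":[[20, 0, 0, -60, 0], [20, 0, 0, -120, 0], [20, 0, 0, -170, 0], [20, 0, 0, -180, 0], [20, 0, 0, -180, 0]]})

```text
time: 3.38
tool_pos: [417.3, 272.5, 376.6]
tcp_rot: [3.141, 0.0, 2.692]
contact_force: [-1.0, -0.1, -1.3]
grip_width: 31.9
finger_force: 30.0
```

```bash
python3 - <<'E'
from h import *
c=snap("wrist","w2.png");print(bot.get_obs()["tool_pos"],delta(567,-33,377)[0])
E
```

```text
[417.1771249  272.4171318  375.51730405] [-267.7 -209.9   -1.5]
```

View pics/w2.png

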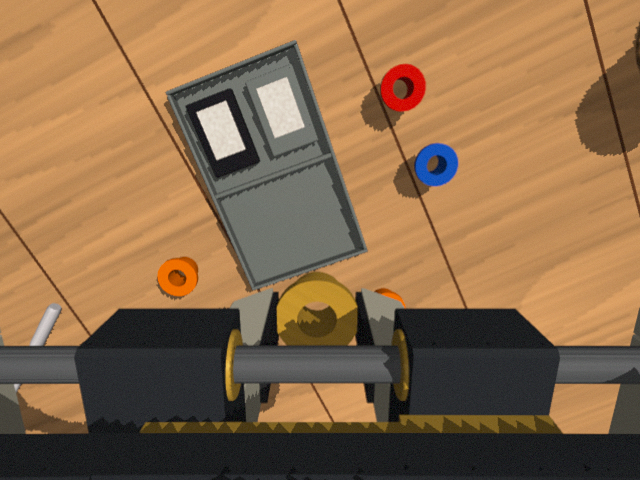

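Bushing gripped: flange seen at (317,312) between the fingers, and the tray is now empty. Next I'll stop slightly beyond the neck so the wrist camera sees its mouth.

Request:
move_tool(steps={"plan":[[20, -60, -40, -20, 0], [20, -110, -75, -20, 0], [20, -160, -110, -20, 0], [20, -210, -145, -20, 0], [20, -260, -180, -20, 0]]}, quiet=true)

```text
ok
```

Request:
move_tool(steps={"plan":[[20, -45, -30, 0, 0], [20, -45, -30, 0, 0], [20, -45, -30, 0, 0], [20, -45, -30, 0, 0]]})

```text
time: 4.55
tool_pos: [597.5, -42.5, 396.1]
tcp_rot: [-3.142, -0.002, 2.693]
contact_force: [0.9, 0.0, -1.2]
grip_width: 32.6
finger_force: 30.0
```

```bash
python3 - <<'E'
from h import *
import pickle
D={n:snap(n) for n in("wrist","scene","top")};pickle.dump(D,open("d1.pkl","wb"))
c=D["wrist"]["color"][:,:,::-1];s=D["scene"]["color"][:,:,::-1]
p=bot.get_obs()["tool_pos"];q=proj(D["scene"],[p[0],p[1],p[2]-185]).astype(int);print(p,q)
a=s[q[1]-60:q[1]+60,q[0]-40:q[0]+40]
cv2.imwrite("pics/w3.png",np.hstack([cv2.resize(c,(640,480))[:, 160:560],cv2.resize(a,(320,480),interpolation=cv2.INTER_CUBIC)]))
E
```

```text
[597.60366223 -42.70961486 396.88231346] [292 249]
```

View pics/w3.png

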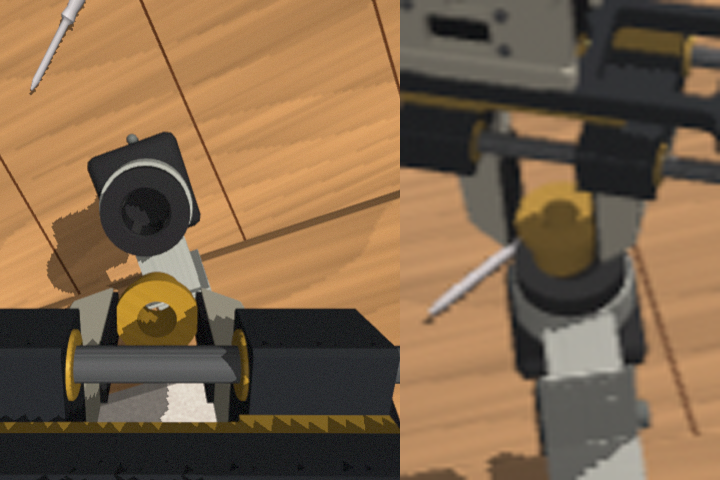

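The wrist view (left) shows the neck mouth at about pixel (306,211) with the bore concentric. The held bushing is at (317,312). The scene crop (right) shows the bushing hanging flange up and about upright between the fingers.

```bash
python3 - <<'E'
from h import *
import pickle
D=pickle.load(open("d1.pkl","rb"));c=D["wrist"];g=cv2.cvtColor(c["color"],cv2.COLOR_RGB2GRAY)
print(g[211,250:362:2].tolist());print(g[150:270:2,306].tolist())
cv2.imwrite("pics/w4.png",cv2.resize(cv2.convertScaleAbs(c["color"][150:370,240:400,::-1],alpha=2),None,fx=2.7,fy=2.7,interpolation=cv2.INTER_CUBIC))
# predicted neck outlines for two camera estimates of the mouth, held bushing prediction
p=bot.get_obs()["tool_pos"]
print("flange top pred",proj(c,[p[0],p[1],p[2]-168.7]))
for r in(24,12.5): print(r,[np.round(proj(c,[567+r*np.cos(a),-33+r*np.sin(a),165]),0).tolist() for a in (0,1.57,3.14,4.71)])
E
```

```text
[87, 91, 86, 84, 80, 50, 44, 48, 48, 46, 46, 46, 45, 48, 38, 45, 25, 28, 43, 46, 43, 47, 43, 48, 48, 40, 39, 44, 24, 21, 20, 26, 17, 21, 22, 23, 31, 18, 22, 8, 31, 43, 50, 47, 44, 38, 45, 44, 45, 43, 148, 102, 46, 44, 40, 157]
[53, 53, 49, 52, 88, 125, 179, 185, 49, 43, 50, 47, 50, 48, 46, 50, 51, 44, 52, 29, 29, 26, 16, 33, 20, 30, 21, 27, 30, 26, 23, 31, 43, 47, 48, 45, 43, 45, 36, 28, 37, 36, 28, 43, 49, 46, 46, 42, 48, 46, 48, 42, 48, 62, 96, 145, 181, 182, 181, 181]
flange top pred [315.35076341 322.97562233]
24 [[327.0, 250.0], [349.0, 192.0], [287.0, 170.0], [267.0, 230.0]]
12.5 [[317.0, 232.0], [329.0, 201.0], [297.0, 190.0], [286.0, 221.0]]
```

View pics/w4.png

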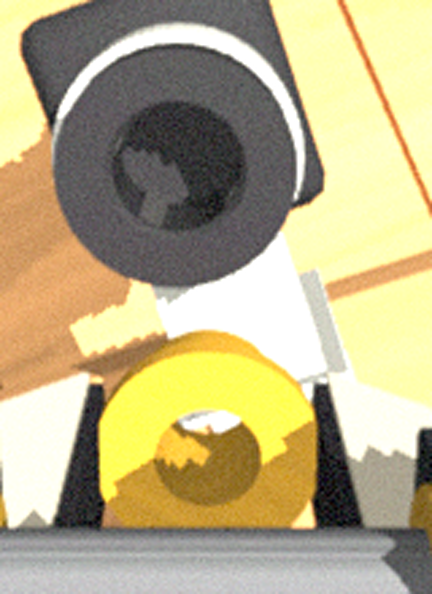

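```bash
cat > m.py <<'E'
from h import *
from scipy.ndimage import map_coordinates
from scipy.optimize import least_squares
def circ(c,u0,v0,rs,test,z):
    g=cv2.GaussianBlur(cv2.cvtColor(c["color"],cv2.COLOR_RGB2GRAY),(3,3),0).astype(float);P=[]
    for a in np.arange(0,6.28,.06):
        v=map_coordinates(g,[v0+rs*np.sin(a),u0+rs*np.cos(a)],order=1);i=np.argmax(test(v))
        if i>0:P.append(onz(c,u0+rs[i]*np.cos(a),v0+rs[i]*np.sin(a),z)[:2])
    P=np.array(P);f=lambda q:np.hypot(*(P-q[:2]).T)-q[2]
    r=least_squares(f,[*P.mean(0),20],loss="soft_l1",f_scale=.3);return np.round(r.x,2),len(P),np.round(np.median(abs(f(r.x))),2)
E
python3 - <<'E'
from m import *
import pickle
D=pickle.load(open("d1.pkl","rb"));c=D["wrist"]
for z in(165,): print("face",circ(c,303.5,211,np.arange(36,55,.25),lambda v:v>62,z),"bore",circ(c,305.5,211,np.arange(36,15,-.25),lambda v:v<36,z))
o=bot.get_obs();p=o["tool_pos"]
print("bushing",p,onz(c,317,319.3,p[2]-168.7))
print("scene",circ(D["scene"],294,254,np.arange(5,20,.25),lambda v:v>70,165) )
import pickle
t=pickle.load(open("d0.pkl","rb"))
print("top0",circ(t["top"],356,213,np.arange(8,20,.2),lambda v:v>70,165),"scene0",circ(t["scene"],295,253,np.arange(8,22,.25),lambda v:v>80,165))
E
```

```text
face (array([566.98, -34.63,  23.73]), 105, np.float64(0.26)) bore (array([566.8 , -33.65,  12.9 ]), 98, np.float64(0.18))
bushing [597.60366223 -42.70961486 396.88231346] [596.41867627 -41.4075418  228.18231346]
scene (array([578.57, -38.51,  21.59]), 56, np.float64(0.36))
top0 (array([566.15, -34.31,  24.21]), 104, np.float64(0.78)) scene0 (array([572.49, -38.27,  27.58]), 98, np.float64(1.41))
```

```bash
python3 -c "
from h import *
print(delta(567.9,-35.4,364))"
```

```text
(array([29.9, -6.3, 32.9]), array([597.6, -42.7, 396.9]))
```

Request:
move_tool(steps={"plan":[[20, 30, -6.3, 0, 0], [20, 30, -6.3, 20, 0], [20, 30, -6.3, 30, 0], [20, 30, -6.3, 31, 0], [20, 30, -6.3, 31, 0]]})

```text
time: 5.32
tool_pos: [568.5, -36.4, 366.1]
tcp_rot: [3.141, 0.001, 2.692]
contact_force: [0.5, -0.3, -0.9]
grip_width: 32.4
finger_force: 30.0
```

```bash
python3 - <<'E'
from h import *
import pickle
D={n:snap(n) for n in("wrist","scene")};pickle.dump(D,open("d2.pkl","wb"))
p=bot.get_obs()["tool_pos"];print(delta(567.9,-35.4,352))
c=D["wrist"]["color"][:,:,::-1];s=D["scene"]["color"][:,:,::-1]
q=proj(D["scene"],[567,-34,175]).astype(int)
a=s[q[1]-45:q[1]+45,q[0]-45:q[0]+45]
b=c[180:380,220:420]
z=lambda i:cv2.resize(cv2.convertScaleAbs(i,alpha=1.7),(400,400),interpolation=cv2.INTER_CUBIC)
cv2.imwrite("pics/w5.png",np.hstack([z(b),z(a)]))
E
```

```text
(array([ 1. ,  0.8, 14.2]), array([568.4, -36.5, 366.2]))
```

View pics/w5.png

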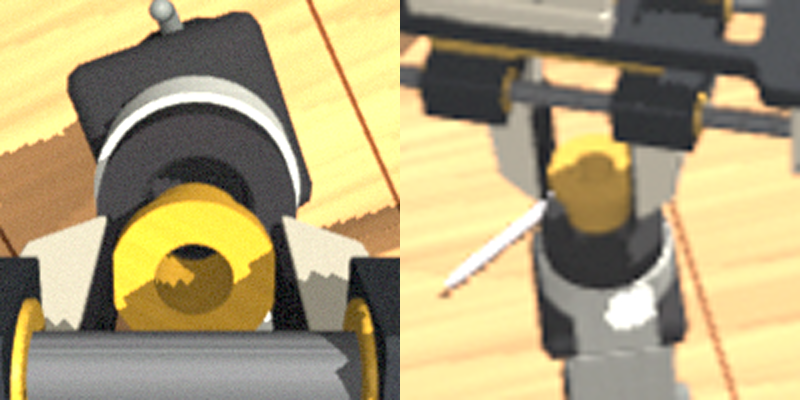

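The bushing hangs just above the mouth, upright and centred left to right in both views. I'll descend slowly and watch the force.

Request:
move_tool(steps={"plan":[[20, 1, 0.8, 2, 0], [20, 1, 0.8, 4, 0], [20, 1, 0.8, 6, 0], [20, 1, 0.8, 6, 0]]})

```text
time: 5.92
tool_pos: [567.6, -35.3, 359.5]
tcp_rot: [3.142, -0.0, 2.692]
contact_force: [0.3, 1.4, -0.4]
grip_width: 32.5
finger_force: 30.0
```

Request:
move_tool(steps={"plan":[[20, 0, 0, 2, 0], [20, 0, 0, 3, 0], [20, 0, 0, 3, 0]]})

```text
time: 6.3
tool_pos: [567.6, -35.3, 356.6]
tcp_rot: [3.142, -0.0, 2.692]
contact_force: [0.3, 0.2, -0.8]
grip_width: 32.4
finger_force: 30.0
```

Request:
move_tool(steps={"plan":[[20, 0, 0, 1.5, 0], [20, 0, 0, 3, 0], [20, 0, 0, 3, 0]]})

```text
time: 6.68
tool_pos: [567.6, -35.3, 353.6]
tcp_rot: [3.142, -0.0, 2.692]
contact_force: [0.3, -0.1, -0.6]
grip_width: 32.1
finger_force: 30.0
```

Request:
move_tool(steps={"plan":[[20, 0, 0, 1, 0], [20, 0, 0, 2, 0], [20, 0, 0, 2.5, 0], [20, 0, 0, 2.5, 0]]})

```text
time: 7.18
tool_pos: [567.6, -35.3, 351.2]
tcp_rot: [3.141, -0.0, 2.692]
contact_force: [1.4, 0.2, -1.2]
grip_width: 32.3
finger_force: 30.0
```

Request:
move_tool(steps={"plan":[[20, 0, 0, 1, 0], [20, 0, 0, 1.5, 0], [20, 0, 0, 1.5, 0]]})

```text
time: 7.55
tool_pos: [567.6, -35.3, 349.9]
tcp_rot: [3.141, 0.0, 2.692]
contact_force: [-0.2, 0.1, 1.1]
grip_width: 32.5
finger_force: 30.0
```

Request:
move_tool(steps={"plan":[[20, 0, 0, 1, 0], [20, 0, 0, 1.5, 0], [20, 0, 0, 1.5, 0]]})

```text
time: 7.92
tool_pos: [567.7, -35.3, 348.4]
tcp_rot: [3.141, 0.001, 2.692]
contact_force: [0.6, 0.5, 4.4]
grip_width: 32.4
finger_force: 30.0
```

Request:
move_tool(steps={"plan":[[60, 0, 0, 0, 0], [60, 0, 0, 0, 0], [60, 0, 0, 0, 0], [60, 0, 0, -20, 0], [60, 1, 0.5, -30, 0]]})

```text
time: 8.55
tool_pos: [567.1, -34.5, 379.0]
tcp_rot: [3.141, 0.001, 2.692]
contact_force: [-0.4, -0.9, -0.1]
grip_width: 60.1
finger_force: 0.0
```

Request:
move_tool(steps={"plan":[[14, 0, 0, 0, 0], [14, 0, 0, 0, 0], [14, 0, 0, 0, 0], [14, 0, 0, 0, 0], [14, 0, 0, 0, 0]]})

```text
time: 9.18
tool_pos: [566.9, -34.4, 378.0]
tcp_rot: [3.142, -0.0, 2.692]
contact_force: [-0.1, 0.0, 0.1]
grip_width: 16.0
finger_force: 0.0
```

```bash
python3 - <<'E'
from h import *
D={n:snap(n) for n in("wrist","scene")};print(delta(566.9,-34.3,360))
c=D["wrist"]["color"][:,:,::-1];s=D["scene"]["color"][:,:,::-1]
q=proj(D["scene"],[567,-34,175]).astype(int)
a=s[q[1]-45:q[1]+45,q[0]-45:q[0]+45]
b=c[180:380,220:420]
z=lambda i:cv2.resize(cv2.convertScaleAbs(i,alpha=1.7),(400,400),interpolation=cv2.INTER_CUBIC)
cv2.imwrite("pics/w6.png",np.hstack([z(b),z(a)]))
E
```

```text
(array([ 0.1,  0.1, 18.1]), array([566.9, -34.4, 378.1]))
```

View pics/w6.png

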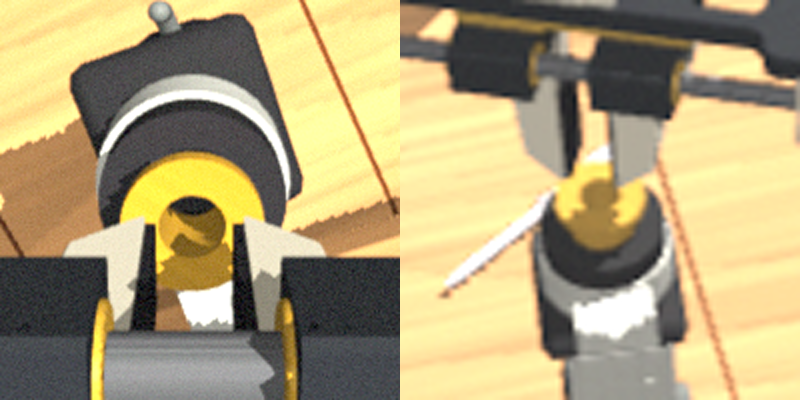

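The bushing stands square in the mouth, with the fingertips centred above its ring. I'll press in small steps. Flush at about 20 N would put the TCP near 342.

Request:
move_tool(steps={"plan":[[14, 0, 0, 10, 0], [14, 0, 0, 18, 0], [14, 0, 0, 20, 0], [14, 0, 0, 22, 0], [14, 0, 0, 22, 0]]})

```text
time: 9.9
tool_pos: [566.9, -34.4, 356.5]
tcp_rot: [3.141, 0.0, 2.692]
contact_force: [-1.5, 0.2, 3.6]
grip_width: 14.0
finger_force: 1.8
```

Request:
move_tool(steps={"plan":[[14, 0, 0, 1.5, 0], [14, 0, 0, 3, 0], [14, 0, 0, 4, 0], [14, 0, 0, 4, 0]]})

```text
time: 10.4
tool_pos: [566.9, -34.4, 352.7]
tcp_rot: [3.141, 0.001, 2.692]
contact_force: [-1.7, 0.4, 5.7]
grip_width: 14.0
finger_force: 3.0
```

Request:
move_tool(steps={"plan":[[14, 0, 0, 1, 0], [14, 0, 0, 2, 0], [14, 0, 0, 2, 0]]})

```text
time: 10.78
tool_pos: [566.9, -34.4, 350.9]
tcp_rot: [3.141, 0.001, 2.692]
contact_force: [-2.1, -0.1, 6.5]
grip_width: 14.2
finger_force: 3.6
```

Request:
move_tool(steps={"plan":[[14, 0, 0, 1, 0], [14, 0, 0, 2, 0], [14, 0, 0, 2, 0]]})

```text
time: 11.15
tool_pos: [566.9, -34.4, 349.1]
tcp_rot: [3.141, 0.001, 2.692]
contact_force: [-2.5, 1.0, 8.6]
grip_width: 13.9
finger_force: 4.2
```

Request:
move_tool(steps={"plan":[[14, 0, 0, 1, 0], [14, 0, 0, 2, 0], [14, 0, 0, 2, 0]]})

```text
time: 11.52
tool_pos: [566.9, -34.4, 347.3]
tcp_rot: [3.141, 0.001, 2.692]
contact_force: [-2.9, 1.4, 10.0]
grip_width: 14.0
finger_force: 5.0
```

Request:
move_tool(steps={"plan":[[14, 0, 0, 0.7, 0], [14, 0, 0, 1.5, 0], [14, 0, 0, 1.5, 0]]})

```text
time: 11.9
tool_pos: [566.9, -34.4, 346.0]
tcp_rot: [3.141, 0.002, 2.692]
contact_force: [-2.8, 0.7, 10.9]
grip_width: 14.2
finger_force: 5.2
```

Request:
move_tool(steps={"plan":[[14, 0, 0, 0.7, 0], [14, 0, 0, 1, 0], [14, 0, 0, 1, 0]]})

```text
time: 12.28
tool_pos: [566.9, -34.4, 345.1]
tcp_rot: [3.141, 0.002, 2.692]
contact_force: [-3.9, 0.7, 11.8]
grip_width: 13.7
finger_force: 5.7
```

Request:
move_tool(steps={"plan":[[14, 0, 0, 0.7, 0], [14, 0, 0, 1, 0], [14, 0, 0, 1, 0]]})

```text
time: 12.65
tool_pos: [566.9, -34.4, 344.3]
tcp_rot: [3.141, 0.002, 2.692]
contact_force: [-4.5, 0.4, 13.5]
grip_width: 13.9
finger_force: 6.5
```

Request:
move_tool(steps={"plan":[[14, 0, 0, 0.7, 0], [14, 0, 0, 1, 0], [14, 0, 0, 1, 0]]})

```text
time: 13.02
tool_pos: [566.8, -34.4, 343.6]
tcp_rot: [3.141, 0.002, 2.692]
contact_force: [-5.4, 1.0, 14.7]
grip_width: 14.1
finger_force: 7.5
```

Request:
move_tool(steps={"plan":[[14, 0, 0, 0.7, 0], [14, 0, 0, 1, 0], [14, 0, 0, 1, 0]]})

```text
time: 13.4
tool_pos: [566.8, -34.3, 343.0]
tcp_rot: [3.141, 0.002, 2.692]
contact_force: [-4.9, 0.7, 16.8]
grip_width: 14.0
finger_force: 8.5
```

Request:
move_tool(steps={"plan":[[14, 0, 0, 0.5, 0], [14, 0, 0, 0.5, 0], [14, 0, 0, 0.5, 0]]})

```text
time: 13.78
tool_pos: [566.8, -34.3, 342.6]
tcp_rot: [3.141, 0.002, 2.692]
contact_force: [-6.3, 2.1, 18.5]
grip_width: 14.0
finger_force: 8.9
```

The slope is now about 3 N/mm, which is the clip alone, and the height matches flush. One small extra push, then release and look.

Request:
move_tool(steps={"plan":[[14, 0, 0, 0.6, 0], [14, 0, 0, 0.6, 0], [14, 0, 0, 0.6, 0]]})

```text
time: 14.15
tool_pos: [566.8, -34.3, 342.2]
tcp_rot: [3.141, 0.003, 2.692]
contact_force: [-7.4, 0.2, 19.0]
grip_width: 14.2
finger_force: 9.5
```

Request:
move_tool(steps={"plan":[[14, 0, 0, -10, 0], [14, 0, 0, -40, 0], [14, 25, 0, -80, 0], [14, -40, 0, -100, 0], [14, -40, 0, -100, 0]]})

```text
time: 14.78
tool_pos: [604.8, -53.1, 440.3]
tcp_rot: [3.141, 0.004, 2.691]
contact_force: [-0.1, 0.7, -0.6]
grip_width: 13.8
finger_force: 0.0
```

Request:
move_tool(steps={"plan":[[14, 0, 0, 0, 0], [14, 0, 0, 0, 0]]})

```text
time: 15.02
tool_pos: [602.5, -51.5, 438.7]
tcp_rot: [-3.141, -0.002, 2.692]
contact_force: [-1.3, 0.2, -0.2]
grip_width: 14.4
finger_force: 0.0
```

```bash
python3 - <<'E'
from m import *
D={n:snap(n) for n in("wrist","scene")};c=D["wrist"]
h=cv2.cvtColor(c["color"],cv2.COLOR_RGB2HSV)
q=proj(c,[567,-34.3,170]);u,v=q.astype(int);print(q)
m=np.zeros(h.shape[:2],np.uint8);s=np.s_[v-60:v+60,u-60:u+60];m[s]=cv2.inRange(h,(15,120,60),(30,255,255))[s]
k=max(cv2.findContours(m,0,1)[0],key=cv2.contourArea);e=cv2.fitEllipse(k);print(e,onz(c,*e[0],170))
P=np.array([onz(c,*x[0],170)[:2] for x in k.astype(float)]);(cx,cy),r=cv2.minEnclosingCircle(P.astype(np.float32));print(cx,cy,r)
print("face",circ(c,*proj(c,[567,-34.3,165]),np.arange(32,62,.25),lambda v:v>64,165))
a=D["scene"]["color"][:,:,::-1];q=proj(D["scene"],[567,-34,170]).astype(int)
z=lambda i:cv2.resize(cv2.convertScaleAbs(i,alpha=1.7),(400,400),interpolation=cv2.INTER_CUBIC)
cv2.imwrite("pics/w7.png",np.hstack([z(c["color"][v-70:v+70,u-70:u+70,::-1]),z(a[q[1]-30:q[1]+30,q[0]-30:q[0]+30])]))
E
```

```text
[316.12846498 185.41161187]
((281.5273742675781, 188.03274536132812), (61.047420501708984, 128.29843139648438), 178.6317596435547) [559.2818987  -54.01845356 170.        ]
559.8235473632812 -53.16725540161133 39.938114166259766
face (array([567.38, -34.96,  23.63]), 105, np.float64(0.19))
```

View pics/w7.png

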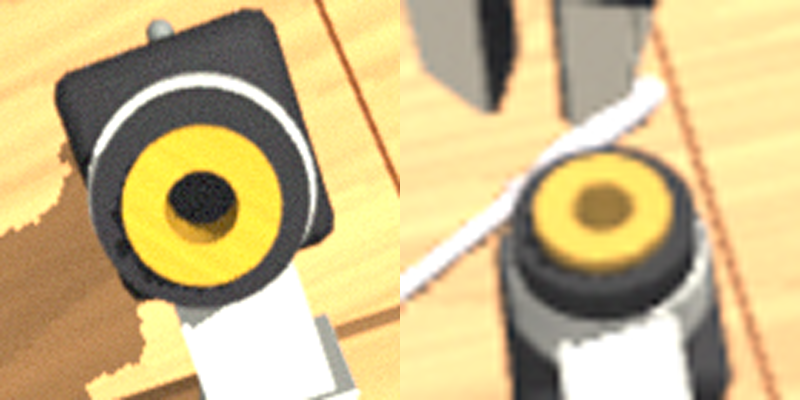

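The flange now sits low, square and concentric on the neck (flange centre ~(202,206), face ~(203,195) in the crop). During the press the force rose at about 0.8 N/mm until 12 N, then about 2.6 N/mm, with the tip at the flush height for the clip's deflection. The mouth measures at its unloaded height again and the gripper is clear.

```bash
python3 -c "
from plant import bot
print(bot.close_job())"
```

```text
the job is handed in; nothing more can be done
None
```

The job is handed in: the bronze bushing appears fully home and square in the neck, pressed with about 19 N (clip down an estimated 5.7 mm of the 8 mm limit) and released. The mug, figurine and stylus were never touched. The hand-in returned no verdict, so this rests on my force and camera readings.

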